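# Make up a bronze elbow in the tee held in the vise

## Task

The elbow has only been started by hand in the upright branch of the tee that is clamped in the vise. Screw it in clockwise (seen from above) through the turn that is left, until the taper thread tightens and the elbow's open mouth points the same way as the hex nipple at the end of the tee, right above it; stop there and do not turn past it, because a taper joint that is backed off leaks. Then let go, and leave the loose things round the vise where they are.

Things in the scene. Friction and masses are not known exactly. Their poses are not given: they have to be found in the camera images.
- vise: grey drill-press vise, fixed, 132 mm wide over its lugs, jaws 64 mm high, spindle with tommy bar on its -x side (to 170 mm from the origin, 86 mm high). It grips a bronze tee: run 84 mm long along the vise's y, branch upright, mouth 98 mm above the counter. Origin on the counter, straight below the vertical axis of the tee's branch; z up. Place and yaw vary.
- nipple_end (a point): centre of the free end of the hex nipple already made up in the -y end of the tee's run: 79 mm from the branch's axis along the vise's -y, 56 mm above the counter. The horizontal direction from the branch's axis to this point is the one in which the elbow's mouth must finally point.
- elbow_top (a point): point on the elbow's vertical turning axis (that of the tee's branch), 180 mm above the counter, at the top of the bronze 90 degree elbow's bend. Its frame turns with the elbow: -y points along the outlet. Good grasp: gripper straight down on the axis, closing across the outlet, TCP 18 mm below this point. Below the elbow is its own 34 x 39 mm hex nipple, its lower thread in the tee.
- elbow_outlet (a point): centre of the elbow's open mouth: 43 mm from the turning axis, 16 mm below elbow_top. The outlet is a horizontal barrel 30 mm wide with a 34 mm collar at the mouth, running from the axis to here; its underside lies about 33 mm below elbow_top.
- elbow (a joint): angle of the elbow about its thread axis, rad, growing as it is screwed in (clockwise from above). 0: mouth points as nipple_end does, as wanted. Starts between -3.4 and -2.1: two or three grasps. Sinks 2.3 mm a turn. Turns against 0.1 N m; from -0.7 on the taper bites and the torque climbs to about 0.46 N m at -0.16 and beyond. When let go there it springs back about 0.05, no more.
- loose_nipple: loose hex nipple, 42 x 47 mm, 65 mm high, standing on the counter left of the vise; origin under its centre. Bystander.
- spare_valve: loose brass ball valve with a yellow lever, 67 x 40 mm, 132 mm high, standing on the counter right of the vise near its spindle; origin near its centre, on the counter. Bystander.
- carton: loose small closed carton, 81 x 63 mm, 51 mm high, on the counter right of the vise; origin under its centre. Bystander.

How it is judged (in metres and radians):
On the way:
1. the elbow is screwed in to where the taper thread bites (value of joint elbow above -0.65 rad), for 0.05 s.
At the end, for the whole second after the job is handed in: The elbow is tight in the tee, its mouth pointing the same way as the tee's hex nipple within 0.2 rad (11 degrees), at rest; loose nipple, spare valve and carton stand within 30 mm of where they stood (value of joint elbow between -0.2 and 0.2 rad and velocity of joint elbow between -0.05 and 0.05 rad/s and distance of each of loose_nipple, spare_valve, carton from where it was at the start of the episode below 0.03 m); the robot touches nothing.
It fails at once if the elbow is turned clearly past the wanted direction (more than 0.26 rad, 15 degrees) (value of joint elbow above 0.26 rad).
It fails at once if a loose bystander is pushed more than 30 mm or knocked over (distance of any of loose_nipple, spare_valve, carton from where it was at the start of the episode above 0.03 m or angle between any of loose_nipple, spare_valve, carton's own z axis and vertical above 0.5 rad).
It also fails if it takes over 51 s, if anything falls off the work surface, if the arm or the gripper's body presses on something with over 40 N, if the wrist force passes 120 N, or if a joint passes its speed limit or range.

## Robot

A 6-joint arm with a two-finger parallel gripper is mounted at the origin on a cart in front of the work surface, level with it; the furniture and walls round the work are solid. World frame = base frame: x ahead of the robot, y to its left, z up, the work surface at z = 0. Lengths are in m, angles in degrees, forces in N, time in s.
With the tool pointing down it reaches from about 0.325 to 0.875 m from the base axis. Payload 4.4 kg.
Tool frame: the origin (TCP) lies between the finger pads, 19 mm behind the fingertips; this is the grasp point; z points along the fingers, y is the line along which they close (so a half turn about z gives the same grasp; the last joint's range is limited). The gripper opens to 85 mm and grips with 20 to 120 N. Pads are 22 mm wide; open, the fingers measure 114 mm over their backs; the gripper's body (76 mm by 85 mm) begins 54 mm behind the grasp point. The pads swing forward as they close: fully open they stand 13 mm farther back than shut.
Start: joints at [-76.805, 11.837, 88.321, -0, 79.842, -8.623], TCP at [0.214, -0.534, 0.25] pointing down, gripper open.
Joint ranges: [-156.59, 156.59], [-49.26, 127.26], [12.9, 141.05], [-63.56, 243.56], [4.71, 150.69], [-161.64, 161.64]. Speed limits (degrees/s): [159.86, 159.86, 180, 180, 180, 180].

## Interface

Orientations are given as [roll, pitch, yaw] about the fixed x, y, z axes, in that order (R = Rz(yaw) Ry(pitch) Rx(roll)).
In Python, from rig import sensors, optics, robot gives the robot as it stands.
- The arm moves only by the tool carry_out, never from a script. Its argument "deltas" is a list of rows, each an object with "travel": the shift along the tool's x, y, z in m, a list of three; "turn": the turn, a rotation vector about the tool's x, y, z in degrees, a list of three. A call has 1 to 12 rows; each row is the pose to reach, as a shift and turn from the pose commanded when the call began, along the tool's axes at that moment; what a row does not reach only later rows make up. A row lasts 1/10 s, in which the tool goes at most 50 mm and 8.59 degrees, less where a joint would pass 70% of its speed; a pose out of reach is approached as far as the arm can. A call with a gripper value outside its range is refused whole. "fingers" is the opening, from 0 (shut) to 1 (fully open), set as the call begins (left out, the last holds). The fingers move at their own pace and stop on an object; the grip force is fixed at half the most. Time passes only in rows, so rows that repeat a pose let the fingers close. It gives the time, the measured TCP pose, the force, the opening and the grip force at its end, in the units of the state.
- sensors.read_state(): the state, without advancing time (a new reading comes with each control period).
- optics.capture(name): name is "side" or "top"; returns a dict with "pixels" (400x640x3 uint8, red, green, blue), "intrinsics" (3x3 intrinsics, pixels), "view" (4x4, takes a point from world to camera coordinates). Camera axes: x right, y down, z forward; pixel columns grow to the right and rows downward; lengths in m; the calibration is good to about 2 mm. A picture is of the moment at which its call begins. There is no depth.
- robot.hand_in(): hands the job in; it is judged then, once.
The state is a dict: "t": time; "q": joint angles; "dq": joint speeds; "tau": joint torques, N m; "tool_pos": TCP position; "tool_rot": TCP orientation; "force": force on the tool from outside, world axes, zero at the start; "ft_torque": the same for the moment, N m; "gripper_width": finger opening in m; "finger_force": force on a finger pad.
Only numpy, scipy, OpenCV 4.12 (cv2) and the standard library are available. Lean on these libraries where they do the work, as an engineer would, in place of code of your own. Each camera call takes 0.05 s, during which the arm holds its last target. There are 200 camera calls.

## Working session

There is one attempt and no reset: what is moved stays moved. The work goes in short steps, Python scripts to look and compute and a tool call to move; the robot and the scene stay as the last step left them, time stands still between calls to the robot, and variables do not carry over. Pictures are saved under pics/ and viewed, at most 10 in all, crops included, and the job is handed in when it is done.

Besides the shell and the picture viewer there is one more tool, called after "Call:" as name(argument=value, ...), one argument or row to a line, values as JSON. carry_out: Moves the arm, as the interface text tells. Its arguments: {"type":"object","properties":{"deltas":{"type":"array","items":{"type":"object","properties":{"travel":{"type":"array","items":{"type":"number"}},"turn":{"type":"array","items":{"type":"number"}}}}},"fingers":{"type":"number"}},"required":["deltas"]}

```bash
mkdir -p pics; python3 - <<'E'
from rig import sensors, optics
import cv2,numpy as np
s=sensors.read_state();print(s['t'],s['tool_pos'],s['tool_rot'],s['gripper_width'])
for n in('side','top'):
    c=optics.capture(n);cv2.imwrite(f'pics/{n}0.png',c['pixels'][:,:,::-1]);np.savez(f'{n}0.npz',**c)
    print(c['intrinsics'].tolist(),np.round(np.linalg.inv(c['view']),3).tolist())
E
```

```text
0.0 [ 0.21351652 -0.53310297  0.24880285] [-1.79868954e+02 -1.96208294e-02  2.18145312e+01] 0.08526095913427593
[[382.36387946400487, 0.0, 318.9114980394674], [0.0, 382.36387946400487, 205.7091555907636], [0.0, 0.0, 1.0]] [[-0.942, -0.194, 0.274, 0.284], [-0.335, 0.498, -0.8, 0.699], [0.019, -0.845, -0.534, 0.586], [0.0, 0.0, 0.0, 1.0]]
[[487.051460067912, 0.0, 314.3778903266633], [0.0, 487.051460067912, 206.7386867598707], [0.0, 0.0, 1.0]] [[0.027, -0.991, 0.129, 0.415], [-1.0, -0.027, -0.002, -0.001], [0.005, -0.129, -0.992, 1.133], [0.0, 0.0, 0.0, 1.0]]
```

View pics/side0.png

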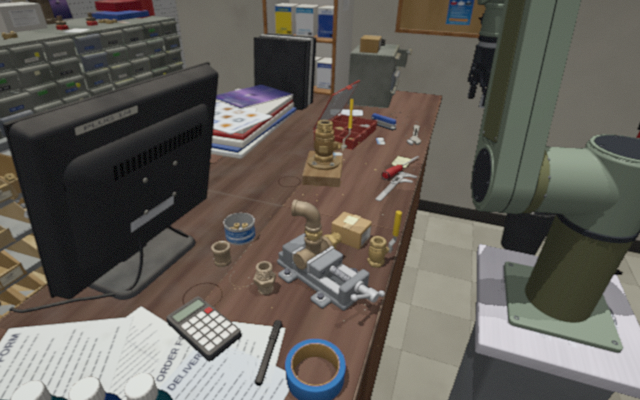

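View pics/top0.png

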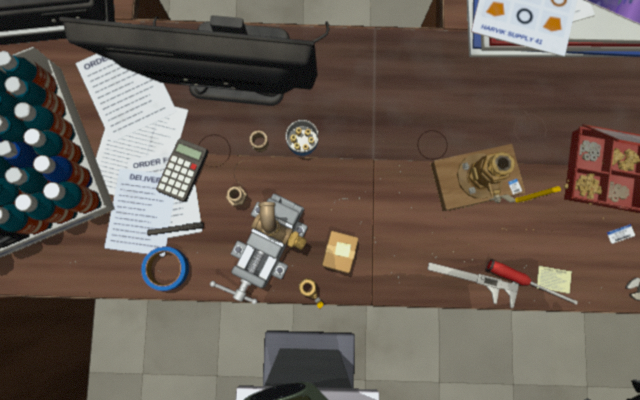

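```bash
python3 - <<'E'
import cv2,numpy as np
a=cv2.imread('pics/top0.png')[170:310,210:370];b=cv2.imread('pics/side0.png')[180:320,240:420]
cv2.imwrite('pics/c0.png',cv2.resize(a,None,fx=4.2,fy=4.2,interpolation=cv2.INTER_CUBIC))
cv2.imwrite('pics/c1.png',cv2.resize(b,None,fx=4,fy=4,interpolation=cv2.INTER_CUBIC))
E
```

```text
(no output)
```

View pics/c0.png

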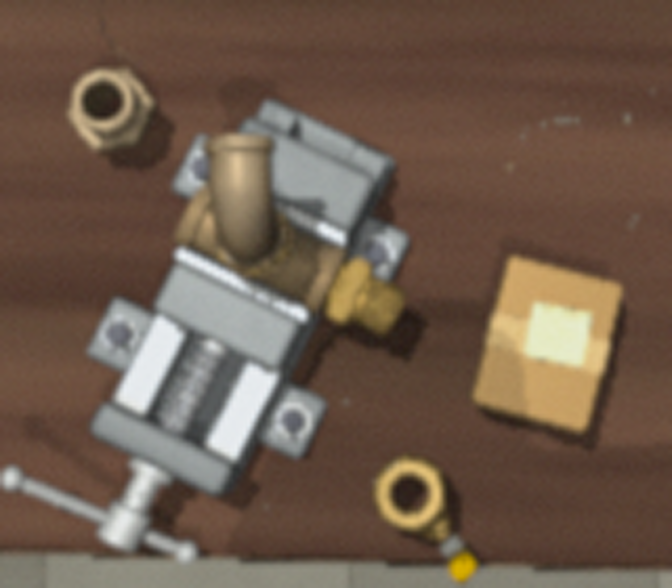

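View pics/c1.png

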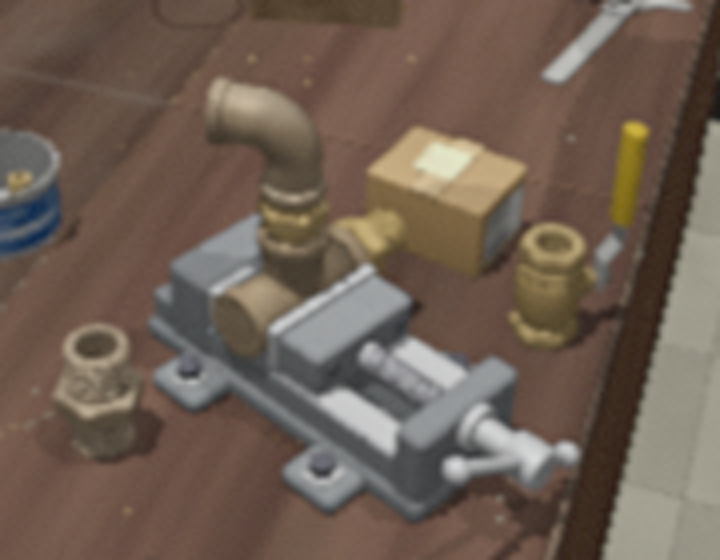

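```bash
cat > h.py <<'E'
import numpy as np
def ray(c,uv,z):
    T=np.linalg.inv(c['view']);d=T[:3,:3]@np.linalg.inv(c['intrinsics'])@[*uv,1];o=T[:3,3]
    return (o+d*(z-o[2])/d[2])
def proj(c,p):
    q=c['intrinsics']@(c['view']@[*p,1])[:3];return q[:2]/q[2]
E
python3 - <<'E'
from h import *
t=np.load('top0.npz');s=np.load('side0.npz')
P=lambda u,v:(210+u/4.2,170+v/4.2)
S=lambda u,v:(240+u/4,180+v/4)
ax=ray(t,P(249,232),.164);mo=ray(t,P(240,139),.178);ne=ray(t,P(391,312),.056)
print('ax',ax,'mouth',mo,'nip',ne)
a=lambda v:np.degrees(np.arctan2(v[1],v[0]))
print('mouth dir',a(mo-ax),np.hypot(*(mo-ax)[:2]),'nip dir',a(ne-ax),np.hypot(*(ne-ax)[:2]))
for z,p,q in((.064,(178,255),(305,318)),(.01,(118,335),(292,420)),(.01,(205,165),(378,252))):
    print('vise -y dir',a(ray(t,P(*q),z)-ray(t,P(*p),z)))
print('axis in side crop',[((proj(s,[*ax[:2],z])-[240,180])*4).round() for z in(.1,.12,.14,.18)])
print('side hex at z.12',ray(s,S(293,225),.12),'nip',ray(s,S(392,228),.056))
for n,p,z in(('loose',(102,100),.065),('valve',(410,492),.09),('lever',(462,566),.13),('carton',(555,340),.051)):print(n,ray(t,P(*p),z))
E
```

```text
ax [0.50077307 0.08561938 0.164     ] mouth [0.54333963 0.09030075 0.178     ] nip [0.47024432 0.01910953 0.056     ]
mouth dir 6.276033881788209 0.04282320448112102 nip dir -114.65564250510454 0.07318173369089165
vise -y dir -114.70145849488887
vise -y dir -114.21697982359457
vise -y dir -115.14764778696721
axis in side crop [array([301., 222.]), array([302., 191.]), array([302., 160.]), array([303.,  94.])]
side hex at z.12 [0.49491699 0.11453325 0.12      ] nip [0.46977488 0.01655161 0.056     ]
loose [0.57732099 0.17475351 0.065     ]
valve [0.37832405 0.00620221 0.09      ]
lever [ 0.34519121 -0.02014966  0.13      ]
carton [ 0.4581125  -0.06768506  0.051     ]
```

Call:
carry_out(
  deltas=[
    {"travel":[0.012,-0.012,0],"turn":[0,0,-4]},
    {"travel":[0.036,-0.034,0],"turn":[0,0,-12]},
    {"travel":[0.062,-0.059,0],"turn":[0,0,-20]},
    {"travel":[0.087,-0.082,0],"turn":[0,0,-28]},
    {"travel":[0.112,-0.106,0],"turn":[0,0,-36]},
    {"travel":[0.137,-0.129,0],"turn":[0,0,-44]},
    {"travel":[0.162,-0.152,0],"turn":[0,0,-52]},
    {"travel":[0.187,-0.176,0],"turn":[0,0,-60]},
    {"travel":[0.212,-0.199,0],"turn":[0,0,-68]},
    {"travel":[0.237,-0.223,0],"turn":[0,0,-76]},
    {"travel":[0.25,-0.235,0],"turn":[0,0,-80]},
    {"travel":[0.25,-0.235,0],"turn":[0,0,-80]},
  ],
  fingers=1,
)

```text
t: 1.3
tool_pos: [0.3588, -0.2206, 0.2495]
tool_rot: [-180.0, -0.1, 102.0]
force: [-0.6, -0.8, 0.7]
gripper_width: 0.0853
finger_force: 0.0
```

Call:
carry_out(
  deltas=[
    {"travel":[0.012,0.009,0],"turn":[0,0,-4]},
    {"travel":[0.04,0.03,0],"turn":[0,0,-12]},
    {"travel":[0.068,0.051,0],"turn":[0,0,-20]},
    {"travel":[0.095,0.071,0],"turn":[0,0,-28]},
    {"travel":[0.122,0.092,0],"turn":[0,0,-36]},
    {"travel":[0.149,0.112,0],"turn":[0,0,-44]},
    {"travel":[0.177,0.133,0],"turn":[0,0,-52]},
    {"travel":[0.204,0.153,0],"turn":[0,0,-60]},
    {"travel":[0.231,0.173,0],"turn":[0,0,-68]},
    {"travel":[0.258,0.194,0],"turn":[0,0,-76]},
    {"travel":[0.272,0.204,0],"turn":[0,0,-83]},
    {"travel":[0.272,0.204,0],"turn":[0,0,-83]},
  ],
)

```text
t: 2.5
tool_pos: [0.5032, 0.0862, 0.2495]
tool_rot: [180.0, -0.0, -175.1]
force: [0.2, -1.1, -0.1]
gripper_width: 0.0851
finger_force: 0.0
```

```bash
python3 - <<'E'
from rig import sensors, optics
import cv2,numpy as np
from h import *
s=sensors.read_state();print(s['t'],s['tool_pos'],s['tool_rot'],np.round(s['q'],1))
c=optics.capture('side');p=s['tool_pos']
print('tcp px crop',(proj(c,p)-[240,120])*4,'axis crop z.18,.1',[(proj(c,[.502,.088,z])-[240,120])*4 for z in(.18,.1)])
cv2.imwrite('pics/s1.png',cv2.resize(np.ascontiguousarray(c['pixels'][120:265,240:400,::-1]),None,fx=4,fy=4,interpolation=cv2.INTER_CUBIC))
E
```

```text
2.5 [0.50316412 0.08615944 0.24949752] [ 1.79993918e+02 -2.38332917e-02 -1.75090796e+02] [ -0.    4.   97.3   0.   78.8 -94.9]
tcp px crop [300.34651371 209.92815033] axis crop z.18,.1 [array([299.42436662, 335.82412421]), array([297.462028  , 464.25915838])]
```

View pics/s1.png

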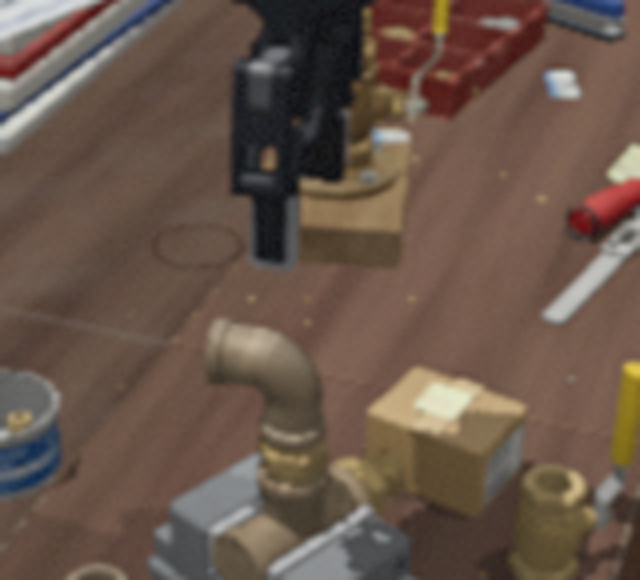

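Call:
carry_out(
  deltas=[
    {"travel":[0,0.002,0.01],"turn":[0,0,0]},
    {"travel":[0,0.002,0.025],"turn":[0,0,0]},
    {"travel":[0,0.002,0.04],"turn":[0,0,0]},
    {"travel":[0,0.002,0.055],"turn":[0,0,0]},
    {"travel":[0,0.002,0.07],"turn":[0,0,0]},
    {"travel":[0,0.002,0.08],"turn":[0,0,0]},
    {"travel":[0,0.002,0.087],"turn":[0,0,0]},
    {"travel":[0,0.002,0.087],"turn":[0,0,0]},
  ],
)

```text
t: 3.35
tool_pos: [0.5013, 0.0867, 0.1618]
tool_rot: [180.0, -0.1, -175.3]
force: [-0.4, 1.2, -0.1]
gripper_width: 0.0853
finger_force: 0.0
```

Call:
carry_out(
  deltas=[
    {"travel":[0,0,0],"turn":[0,0,0]},
    {"travel":[0,0,0],"turn":[0,0,0]},
    {"travel":[0,0,0],"turn":[0,0,0]},
    {"travel":[0,0,0],"turn":[0,0,0]},
    {"travel":[0,0,0],"turn":[0,0,0]},
    {"travel":[0,0,0],"turn":[0,0,0]},
    {"travel":[0,0,0],"turn":[0,0,0]},
    {"travel":[0,0,0],"turn":[0,0,0]},
  ],
  fingers=0,
)

```text
t: 4.15
tool_pos: [0.5028, 0.0881, 0.164]
tool_rot: [179.9, 0.1, -175.2]
force: [-1.4, 4.0, 5.4]
gripper_width: 0.0278
finger_force: 59.4
```

```bash
python3 - <<'E'
from rig import sensors
s=sensors.read_state()
for k in('t','tool_pos','tool_rot','force','ft_torque','gripper_width','finger_force'):print(k,np.round(s[k],4) if 0 else s[k])
E
```

```text
t 4.15
tool_pos [0.50277189 0.08807714 0.16396366]
tool_rot [ 1.79927481e+02  9.66262318e-02 -1.75167234e+02]
force [-1.41537918  3.97278568  5.3550425 ]
ft_torque [0.62576166 0.18403211 0.06543627]
gripper_width 0.027837565367104897
finger_force 59.393075714354325
```

Call:
carry_out(
  deltas=[
    {"travel":[0,0,0],"turn":[0,0,3]},
    {"travel":[0,0,0],"turn":[0,0,8]},
    {"travel":[0,0,0],"turn":[0,0,14]},
    {"travel":[0,0,0],"turn":[0,0,20]},
    {"travel":[0,0,0],"turn":[0,0,26]},
    {"travel":[0,0,0],"turn":[0,0,32]},
    {"travel":[0,0,0],"turn":[0,0,38]},
    {"travel":[0,0,0],"turn":[0,0,44]},
    {"travel":[0,0,0.0005],"turn":[0,0,50]},
    {"travel":[0,0,0.0005],"turn":[0,0,56]},
    {"travel":[0,0,0.0005],"turn":[0,0,60]},
    {"travel":[0,0,0.0005],"turn":[0,0,60]},
  ],
)

```text
t: 5.35
tool_pos: [0.5031, 0.0888, 0.1636]
tool_rot: [179.8, -0.1, 124.8]
force: [0.3, 6.9, 5.7]
gripper_width: 0.0277
finger_force: 59.3
```

```bash
python3 - <<'E'
from rig import sensors, optics
import cv2,numpy as np
s=sensors.read_state();print(s['t'],s['tool_pos'],s['tool_rot'],s['force'],s['ft_torque'],s['gripper_width'])
for n,(x,y) in dict(top=(210,170),side=(240,150)).items():
    c=optics.capture(n)['pixels'][y:y+125,x:x+165,::-1]
    cv2.imwrite(f'pics/{n}m.png',cv2.resize(np.ascontiguousarray(c),None,fx=2.4,fy=4.2) if 0 else cv2.resize(np.ascontiguousarray(c),None,fx=2.4,fy=2.4,interpolation=cv2.INTER_CUBIC))
a,b=[cv2.imread(f'pics/{n}m.png') for n in('top','side')]
cv2.imwrite('pics/m1.png',np.hstack([a,b]))
E
```

```text
5.35 [0.50309568 0.0888399  0.16360014] [ 1.79789187e+02 -6.34002413e-02  1.24752419e+02] [0.25962566 6.86033119 5.70117691] [ 0.95613392  0.146088   -0.15996959] 0.027660945143056302
```

View pics/m1.png

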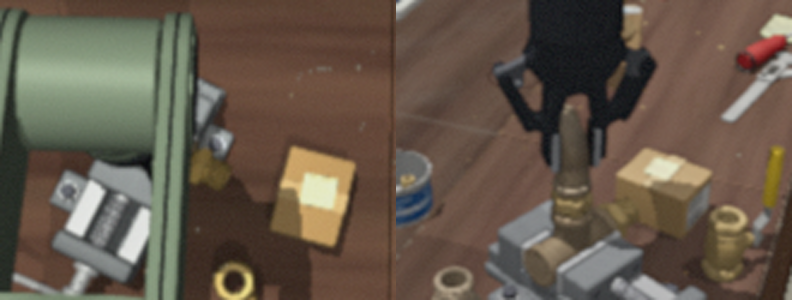

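Call:
carry_out(
  deltas=[
    {"travel":[0,0,0],"turn":[0,0,3]},
    {"travel":[0,0,0],"turn":[0,0,8]},
    {"travel":[0,0,0],"turn":[0,0,14]},
    {"travel":[0,0,0],"turn":[0,0,20]},
    {"travel":[0,0,0],"turn":[0,0,26]},
    {"travel":[0,0,0],"turn":[0,0,32]},
    {"travel":[0,0,0],"turn":[0,0,38]},
    {"travel":[0,0,0],"turn":[0,0,44]},
    {"travel":[0,0,0.0005],"turn":[0,0,50]},
    {"travel":[0,0,0.0005],"turn":[0,0,55]},
    {"travel":[0,0,0.0005],"turn":[0,0,58]},
    {"travel":[0,0,0.0005],"turn":[0,0,60]},
  ],
)

```text
t: 6.65
tool_pos: [0.5042, 0.09, 0.1634]
tool_rot: [179.8, -0.4, 64.8]
force: [2.0, 9.5, 4.2]
gripper_width: 0.0272
finger_force: 59.4
```

Call:
carry_out(
  deltas=[
    {"travel":[0,0,0],"turn":[0,0,0]},
    {"travel":[0,0,0],"turn":[0,0,0]},
  ],
)

```text
t: 6.85
tool_pos: [0.5042, 0.09, 0.1634]
tool_rot: [179.9, -0.4, 64.9]
force: [2.5, 10.7, 3.9]
gripper_width: 0.0272
finger_force: 59.4
```

```bash
python3 - <<'E'
from rig import sensors
s=sensors.read_state();print(s['t'],s['tool_pos'],s['tool_rot'],s['force'],s['ft_torque'],s['gripper_width'])
E
```

```text
6.85 [0.5042297  0.08997795 0.16341175] [179.85465921  -0.40802418  64.86848828] [ 2.45550034 10.65280033  3.91355943] [ 1.70218592 -0.21315997  0.31300743] 0.027219145386866376
```

Call:
carry_out(
  deltas=[
    {"travel":[0,0,0],"turn":[0,0,0]},
    {"travel":[0,0,0],"turn":[0,0,0]},
    {"travel":[0,0,0],"turn":[0,0,0]},
    {"travel":[0,0,0],"turn":[0,0,0]},
    {"travel":[0,0,0],"turn":[0,0,0]},
    {"travel":[0,0,0],"turn":[0,0,0]},
    {"travel":[0,0,-0.02],"turn":[0,0,0]},
    {"travel":[0,0,-0.05],"turn":[0,0,0]},
    {"travel":[0,0,-0.09],"turn":[0,0,0]},
    {"travel":[0,0,-0.1],"turn":[0,0,0]},
  ],
  fingers=1,
)

```text
t: 7.85
tool_pos: [0.505, 0.0872, 0.267]
tool_rot: [179.5, -0.2, 64.8]
force: [1.2, 0.4, 0.9]
gripper_width: 0.0851
finger_force: 0.0
```

Call:
carry_out(
  deltas=[
    {"travel":[-0.02,0.009,0],"turn":[0,0,0]},
    {"travel":[-0.055,0.026,0],"turn":[0,0,0]},
    {"travel":[-0.09,0.043,0],"turn":[0,0,0]},
    {"travel":[-0.125,0.059,0],"turn":[0,0,0]},
    {"travel":[-0.16,0.076,0],"turn":[0,0,0]},
    {"travel":[-0.195,0.092,0],"turn":[0,0,0]},
    {"travel":[-0.23,0.109,0],"turn":[0,0,0]},
    {"travel":[-0.26,0.123,0],"turn":[0,0,0]},
    {"travel":[-0.27,0.128,0],"turn":[0,0,0]},
    {"travel":[-0.27,0.128,0],"turn":[0,0,0]},
  ],
)

```text
t: 8.85
tool_pos: [0.5028, -0.2127, 0.2613]
tool_rot: [-179.9, -0.0, 64.7]
force: [0.5, -0.4, -0.9]
gripper_width: 0.0854
finger_force: 0.0
```

```bash
python3 - <<'E'
from rig import optics
import cv2,numpy as np
c=optics.capture('top');np.savez('top1.npz',**c)
cv2.imwrite('pics/t2.png',cv2.resize(np.ascontiguousarray(c['pixels'][170:310,210:370,::-1]),None,fx=4.2,fy=4.2,interpolation=cv2.INTER_CUBIC))
E
```

```text
(no output)
```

View pics/t2.png

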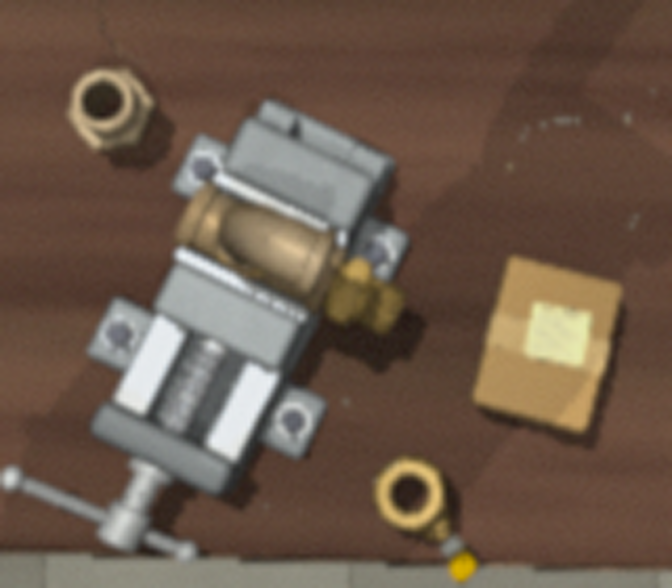

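```bash
python3 - <<'E'
import cv2,numpy as np
c=np.load('top1.npz')['pixels'][208:248,248:296,::-1]
cv2.imwrite('pics/z.png',cv2.resize(cv2.convertScaleAbs(np.ascontiguousarray(c),alpha=1.4),None,fx=14,fy=14,interpolation=cv2.INTER_CUBIC))
E
```

```text
(no output)
```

View pics/z.png

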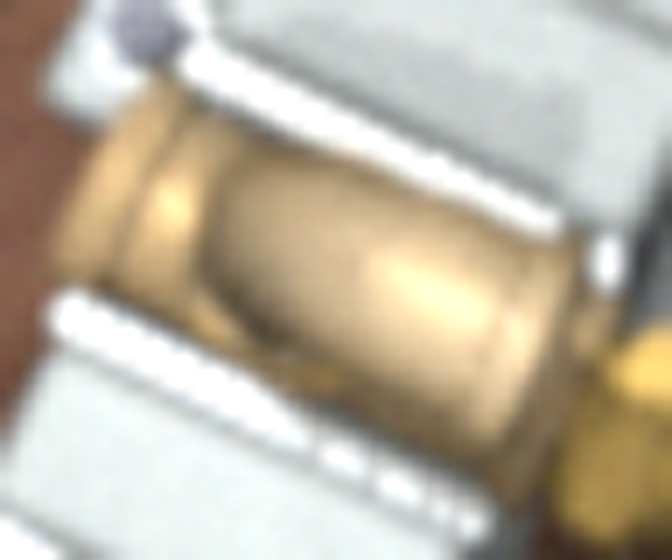

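Call:
carry_out(
  deltas=[
    {"travel":[0.02,-0.009,0],"turn":[0,0,-1]},
    {"travel":[0.055,-0.026,0],"turn":[0,0,-2]},
    {"travel":[0.09,-0.043,0],"turn":[0,0,-4]},
    {"travel":[0.125,-0.059,0],"turn":[0,0,-4]},
    {"travel":[0.16,-0.076,0],"turn":[0,0,-4]},
    {"travel":[0.195,-0.092,0],"turn":[0,0,-4]},
    {"travel":[0.23,-0.109,0],"turn":[0,0,-4]},
    {"travel":[0.26,-0.123,0],"turn":[0,0,-4]},
    {"travel":[0.273,-0.129,0],"turn":[0,0,-4]},
    {"travel":[0.273,-0.129,0],"turn":[0,0,-4]},
    {"travel":[0.273,-0.129,0],"turn":[0,0,-4]},
  ],
)

```text
t: 10.0
tool_pos: [0.5023, 0.0905, 0.2619]
tool_rot: [-180.0, 0.0, 68.9]
force: [0.2, -0.2, -0.1]
gripper_width: 0.0853
finger_force: 0.0
```

Call:
carry_out(
  deltas=[
    {"travel":[0,0,0.01],"turn":[0,0,0]},
    {"travel":[0,0.001,0.025],"turn":[0,0,0]},
    {"travel":[0,0.001,0.04],"turn":[0,0,0]},
    {"travel":[0,0.001,0.055],"turn":[0,0,0]},
    {"travel":[0,0.001,0.07],"turn":[0,0,0]},
    {"travel":[0,0.001,0.085],"turn":[0,0,0]},
    {"travel":[0,0.001,0.095],"turn":[0,0,0]},
    {"travel":[0,0.001,0.1],"turn":[0,0,0]},
    {"travel":[0,0.001,0.1],"turn":[0,0,0]},
  ],
)

```text
t: 10.9
tool_pos: [0.503, 0.0894, 0.1611]
tool_rot: [-179.9, 0.0, 68.8]
force: [-0.6, -0.0, 0.6]
gripper_width: 0.0857
finger_force: 0.0
```

Call:
carry_out(
  deltas=[
    {"travel":[0,0,0],"turn":[0,0,0]},
    {"travel":[0,0,0],"turn":[0,0,0]},
    {"travel":[0,0,0],"turn":[0,0,0]},
    {"travel":[0,0,0],"turn":[0,0,0]},
    {"travel":[0,0,0],"turn":[0,0,0]},
    {"travel":[0,0,0],"turn":[0,0,0]},
    {"travel":[0,0,0],"turn":[0,0,0]},
  ],
  fingers=0,
)

```text
t: 11.6
tool_pos: [0.5043, 0.09, 0.1628]
tool_rot: [179.9, -0.0, 68.8]
force: [-0.5, -2.0, 4.4]
gripper_width: 0.0274
finger_force: 59.4
```

Call:
carry_out(
  deltas=[
    {"travel":[0,0,0],"turn":[0,0,1]},
    {"travel":[0,0,0],"turn":[0,0,3]},
    {"travel":[0,0,0],"turn":[0,0,5]},
    {"travel":[0,0,0],"turn":[0,0,7]},
    {"travel":[0,0,0],"turn":[0,0,8]},
    {"travel":[0,0,0],"turn":[0,0,8]},
    {"travel":[0,0,0],"turn":[0,0,8]},
  ],
)

```text
t: 12.3
tool_pos: [0.5046, 0.0907, 0.1628]
tool_rot: [179.9, -0.1, 60.9]
force: [1.2, 2.1, 6.3]
gripper_width: 0.0277
finger_force: 59.4
```

Call:
carry_out(
  deltas=[
    {"travel":[0,0,0],"turn":[0,0,0]},
    {"travel":[0,0,0],"turn":[0,0,0]},
    {"travel":[0,0,0],"turn":[0,0,0]},
    {"travel":[0,0,0],"turn":[0,0,0]},
    {"travel":[0,0,0],"turn":[0,0,0]},
    {"travel":[0,0,0],"turn":[0,0,0]},
    {"travel":[0,0,-0.02],"turn":[0,0,0]},
    {"travel":[0,0,-0.05],"turn":[0,0,0]},
    {"travel":[0,0,-0.09],"turn":[0,0,0]},
    {"travel":[0,0,-0.1],"turn":[0,0,0]},
  ],
  fingers=1,
)

```text
t: 13.3
tool_pos: [0.5063, 0.0901, 0.2671]
tool_rot: [179.5, -0.3, 60.8]
force: [0.9, 0.4, 1.0]
gripper_width: 0.0852
finger_force: 0.0
```

Call:
carry_out(
  deltas=[
    {"travel":[-0.02,0.009,0],"turn":[0,0,0]},
    {"travel":[-0.055,0.026,0],"turn":[0,0,0]},
    {"travel":[-0.09,0.043,0],"turn":[0,0,0]},
    {"travel":[-0.125,0.059,0],"turn":[0,0,0]},
    {"travel":[-0.16,0.076,0],"turn":[0,0,0]},
    {"travel":[-0.195,0.092,0],"turn":[0,0,0]},
    {"travel":[-0.23,0.109,0],"turn":[0,0,0]},
    {"travel":[-0.26,0.123,0],"turn":[0,0,0]},
    {"travel":[-0.27,0.128,0],"turn":[0,0,0]},
    {"travel":[-0.27,0.128,0],"turn":[0,0,0]},
  ],
)

```text
t: 14.3
tool_pos: [0.4833, -0.2092, 0.2613]
tool_rot: [-179.9, -0.0, 60.7]
force: [0.3, 0.1, 0.3]
gripper_width: 0.0855
finger_force: 0.0
```

```bash
python3 - <<'E'
from rig import optics
import cv2,numpy as np
f=optics.capture('top');np.savez('top2.npz',**f)
c=f['pixels'][208:248,248:296,::-1]
cv2.imwrite('pics/z2.png',cv2.resize(cv2.convertScaleAbs(np.ascontiguousarray(c),alpha=1.4),None,fx=14,fy=14,interpolation=cv2.INTER_CUBIC))
E
```

```text
(no output)
```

View pics/z2.png

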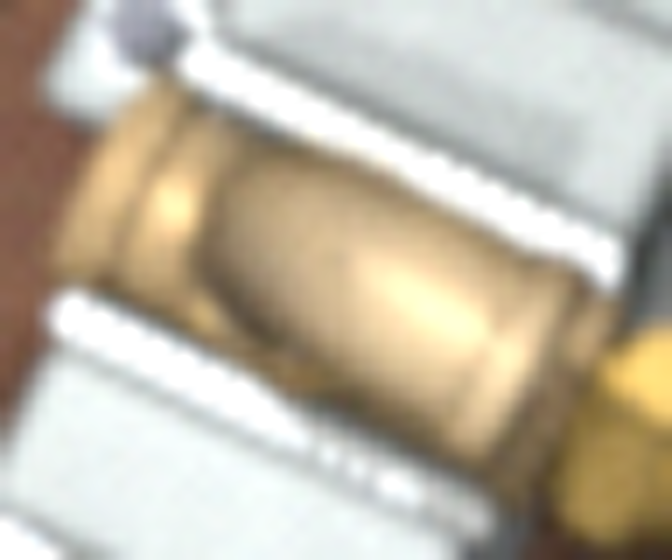

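The zoomed top view shows the elbow's barrel parallel to the jaws. The collar runs from about (570,270) to (480,460), square to the tee's run and facing the nipple.

```bash
python3 -c "
from rig import robot
print(robot.hand_in())"
```

```text
the job is handed in; nothing more can be done
None
```

I screwed the elbow in clockwise until its mouth lined up with the tee's hex nipple (within a few degrees in the last top view), let go with the arm clear, saw no shift in the loose things at the last full look, and handed the job in at about 14 s of the 51 s; no verdict came back.

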